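Release the lid stay of a bench incubator and shut its lid

ROBOT

A 6-joint arm with a two-finger parallel gripper is mounted at the origin on a cart in front of the work surface, level with it; the furniture and walls round the work are solid. World frame = base frame: x ahead of the robot, y to its left, z up, the work surface at z = 0. Lengths are in m, angles in rad, forces in N, time in s.
With the tool pointing down it reaches from about 0.325 to 0.9 m from the base axis. Payload 6.1 kg.
Tool frame: the origin (TCP) lies between the finger pads; the fingertips stand 14 mm ahead of it and the grasp point (between the pads) lies 5 mm behind it (robot.nose_length is the distance from the TCP to the fingertips, in m); z points along the fingers, y is the line along which they close (so a half turn about z gives the same grasp; the last joint's range is limited). The gripper opens to 87 mm and grips with 3 to 60 N. Pads are 19 mm wide; open, the fingers measure 117 mm over their backs; the gripper's body (75 mm by 190 mm) begins 51 mm behind the grasp point.
Start: joints at [-1.243, 0.22, 1.526, -0, 1.395, -0.126], TCP at [0.274, -0.562, 0.237] pointing down, gripper open.
Joint ranges: [-2.98, 2.98], [-0.91, 2.08], [0.09, 2.57], [-1.24, 4.39], [0.2, 2.65], [-2.68, 2.68]. Speed limits (rad/s): [2.57, 2.57, 3.01, 3.14, 3.14, 3.14].

INTERFACE

Orientations are given as [roll, pitch, yaw] about the fixed x, y, z axes, in that order (R = Rz(yaw) Ry(pitch) Rx(roll)).
In Python, from plant import robot, eyes, close_job gives the robot as it stands.
- The arm moves only by the tool send_rows, never from a script. Its argument "moves" is one flat list of numbers, 5 for each row, row after row: the shift along the tool's x, y, z in m, then the turn about the tool's z in rad, then the closure in counts, from 0 (fully open) to 255 (shut). In form: [x, y, z, yaw, gripper, x, y, z, yaw, gripper, ...]. A call has 1 to 5 rows; each row is the pose to reach, as a shift and turn from the pose commanded when the call began, along the tool's axes at that moment; what a row does not reach only later rows make up. A row lasts 1/12 s, in which the tool goes at most 41.7 mm and 7.16 degrees, less where a joint would pass 70% of its speed; a pose out of reach is approached as far as the arm can. A call with a gripper value outside its range is refused whole. The fingers move at their own pace and stop on an object; "grip_force" is the grip in N (left out, the last holds). Time passes only in rows, so rows that repeat a pose let the fingers close. It gives the time, the measured TCP pose, the force, the opening and the grip force at its end, in the units of the state.
- robot.get_state(): the state, without advancing time (a new reading comes with each control period).
- eyes.snapshot(name): name is "scene" or "top" or "wrist"; returns the picture (400x640x3 uint8, blue, green, red); there is no depth.
- eyes.camera_model(name): a dict with "camera_matrix" (3x3 intrinsics, pixels), "k1" (the pictures are not rectified: a ray, as slopes to the right and down, at radius r is drawn at 1 + k1 r^2 times it, then the intrinsics apply), "xyz" and "attitude" of the camera in the world; the wrist camera has in their place "hand_eye" (4x4, takes a point from camera to tool coordinates, whose origin is the TCP and whose axes are the flange's). Camera axes: x right, y up, looking along -z (the intrinsics and any distortion apply to the point x, -y, -z); pixel columns grow to the right and rows downward; lengths in m; the calibration is good to about 2 mm. A picture is of the moment at which its call begins: read the wrist's pose just before it. camera_model takes no time and is no camera call.
- close_job(): hands the job in; it is judged then, once.
The state is a dict: "t": time; "qpos": joint angles; "qvel": joint speeds; "joint_torque": joint torques, N m; "tcp_pos": TCP position; "orientation": TCP orientation; "force": force on the tool from outside, world axes, zero at the start; "wrist_torque": the same for the moment, N m; "grip_width": opening from 0.0 (shut) to 1.0 (fully open); "gripper_force": force on a finger pad.
Only numpy, scipy, OpenCV 4.12 (cv2) and the standard library are available. Lean on these libraries where they do the work, as an engineer would, in place of code of your own. Each camera call takes 0.05 s, during which the arm holds its last target. There are 200 camera calls.

TASK

Shut the lid of the small white incubator. Its folding stay is locked: first push the red knob at the stay's knuckle down and back until the stay breaks, then lower the lid gently by its front bar until it is fully shut, without slamming it and without knocking over the tall measuring cylinder beside it.

Things in the scene. Friction and masses are not known exactly. Their poses are not given: they have to be found in the camera images.
- incubator: white bench incubator, fixed to the worktop; case 130 (x) x 200 (y) x 110 mm high, origin under its centre, front face with display at its -x. Its own axes are x to the back, y to the left (the stay is on the +y side), z up; turned up to 0.25 rad about z from the world axes.
- lid_hinge (a point): middle of the lid's hinge axis, which runs along the incubator's y at its back edge; 55 mm behind the case centre, 112 mm above the worktop
- lid (a joint): lid angle in rad: 0 standing open on the locked stay (68 degrees above level), grows as it closes, 1.187 fully shut (level, end stop). The hinge is stiff: the lid stays at any angle where it is left, and once the stay is broken it closes with some 2 to 10 N pressed down on the bar. While the stay is locked the lid cannot be pushed shut
- lid_bar (a point): middle of the black bar along the lid's front edge: 14 mm in diameter, 130 mm long along the incubator's y, on two arms 104 mm apart, 22 mm gap to the lid's frame. It moves on an arc of radius 148 mm round the hinge, from 0.25 m high (open) to 0.117 m (shut), coming forward (incubator -x) as it goes down. The lid is 196 mm wide, 10 mm thick
- stay_knob (a point): middle of the red knob at the stay's knuckle, on the incubator's +y side: cylinder 20 mm in diameter, 44 mm long, axis along the incubator's y, 30 to 74 mm out from the side of the lid, about 0.144 m high when locked. Locked, the knuckle bulges to the front; pressed down or back it swings down and back on an arc of radius 58 mm about a pivot 52 mm below and 24 mm in front of its locked place
- knuckle (a joint): fold of the stay's knuckle in rad: 0 locked against its stop, 0.2 its two 58 mm links in line, more is broken; about 3 with the lid shut. A push of a few N on the knob takes it over centre, about 15 to 25 mm down from the locked place breaks it well, and it stays folded where it is left
- measuring_cylinder: tall, top-heavy stoppered glass measuring cylinder standing loose on the incubator's right (-y): blue foot 52 mm in diameter, tube 28 mm, 226 mm high; origin under the foot, z up
Mind the look-alikes: they are no part of the job. What is shaped like the measuring_cylinder but orange is not meant.

How it is judged:
On the way:
1. the stay's knuckle is broken (folded by more than 0.5 rad) (value of joint knuckle above 0.5 rad), for 0.1 s.
At the end, for the whole second after the job is handed in: the lid is shut to within 0.047 rad (about 7 mm at the bar) and still, and the measuring cylinder stands upright (within 0.15 rad) (value of joint lid above 1.14 rad and velocity of joint lid below 0.05 rad/s and angle between measuring_cylinder's own z axis and vertical below 0.15 rad); the robot touches nothing.
It fails at once if the lid slams: it moves faster than 1.0 rad/s (0.15 m/s at the bar) in the last 0.25 rad before it is shut (value of joint lid above 0.937 rad and velocity of joint lid above 1 rad/s).
It fails at once if the measuring cylinder is knocked over (tilted more than 0.4 rad) (angle between measuring_cylinder's own z axis and vertical above 0.4 rad).
It also fails if it takes over 46 s, if anything falls off the work surface, if the arm or the gripper's body presses on something with over 40 N, if the wrist force passes 120 N, or if a joint passes its speed limit or range.

## Working session

There is one attempt and no reset: what is moved stays moved. The work goes in short steps, Python scripts to look and compute and a tool call to move; the robot and the scene stay as the last step left them, time stands still between calls to the robot, and variables do not carry over. Pictures are saved under pics/ and viewed, at most 10 in all, crops included, and the job is handed in when it is done.

Besides the shell and the picture viewer there is one more tool, called after "Call:" as name(argument=value, ...) on one line, values as JSON. send_rows: Moves the arm, as the interface text tells. Its arguments: {"type":"object","properties":{"moves":{"type":"array","items":{"type":"number"}},"grip_force":{"type":"number"}},"required":["moves"]}

```bash
mkdir -p pics
cat > h.py <<'E'
import numpy as np, cv2
from scipy.spatial.transform import Rotation as R
from plant import robot, eyes, close_job
def Rm(a): 
    a=np.array(a,float)
    return a if a.shape==(3,3) else R.from_euler('xyz',a).as_matrix()
def cam(n):
    m=eyes.camera_model(n);K=np.array(m['camera_matrix'])
    if 'hand_eye' in m:
        s=robot.get_state();H=np.array(m['hand_eye']);T=Rm(s['orientation'])
        return K,m['k1'],T@H[:3,3]+s['tcp_pos'],T@H[:3,:3]
    return K,m['k1'],np.array(m['xyz']),Rm(m['attitude'])
def ray(n,u,v,c=None):
    K,k,p,A=c or cam(n)
    d=np.array([(u-K[0,2])/K[0,0],(v-K[1,2])/K[1,1]]);s=d.copy()
    for _ in range(30): s=d/(1+k*(s@s))
    return p,A@np.array([s[0],-s[1],-1.])
def onz(n,u,v,z,c=None):
    p,d=ray(n,u,v,c);return p+d*(z-p[2])/d[2]
def tri(r1,r2):
    (p,d),(q,e)=r1,r2
    t=np.linalg.lstsq(np.c_[d,-e],q-p,rcond=None)[0]
    a,b=p+d*t[0],q+e*t[1];return (a+b)/2,np.linalg.norm(a-b)
def proj(n,X,c=None):
    K,k,p,A=c or cam(n);x=A.T@(np.array(X)-p);s=np.array([x[0],-x[1]])/-x[2];s=s*(1+k*(s@s))
    return K[0,0]*s[0]+K[0,2],K[1,1]*s[1]+K[1,2]
E
python3 - <<'E'
from h import *
for n in('scene','top'):
    im=eyes.snapshot(n);cv2.imwrite(f'pics/{n}0.png',im)
    m=eyes.camera_model(n);print(n,m)
    h=cv2.cvtColor(im,cv2.COLOR_BGR2HSV)
    for nm,lo,hi in(('red',(0,140,80),(6,255,255)),('red2',(172,140,80),(180,255,255)),('blue',(95,120,50),(130,255,255)),('orange',(8,140,80),(22,255,255))):
        k,_,st,ce=cv2.connectedComponentsWithStats(cv2.inRange(h,lo,hi))
        print(nm,[(st[i].tolist(),ce[i].round(1).tolist()) for i in range(1,k) if st[i,4]>25])
s=robot.get_state();print(s['t'],s['tcp_pos'],s['orientation'],s['grip_width'])
E
```

```text
scene {'camera_matrix': array([[404.96816961,   0.        , 321.09023105],
       [  0.        , 404.96816961, 196.25365332],
       [  0.        ,   0.        ,   1.        ]]), 'k1': -0.04982728356492752, 'xyz': array([0.15295498, 0.63941577, 0.59452948]), 'attitude': array([ 1.1241446 ,  0.01099406, -2.71835735])}
red [([514, 173, 34, 22, 368], [531.8, 181.3]), ([529, 192, 19, 6, 30], [536.3, 195.1]), ([293, 233, 15, 17, 148], [300.0, 240.8]), ([487, 314, 49, 86, 1640], [504.3, 364.2]), ([592, 342, 19, 52, 331], [601.3, 366.6]), ([264, 379, 20, 21, 277], [274.7, 389.9])]
red2 []
blue [([349, 152, 13, 10, 96], [355.1, 156.8]), ([385, 192, 7, 5, 30], [387.9, 194.0]), ([309, 218, 5, 6, 27], [310.9, 220.4]), ([316, 225, 5, 7, 29], [318.1, 228.0]), ([353, 227, 17, 9, 81], [360.9, 232.0]), ([180, 232, 8, 10, 38], [183.7, 235.5]), ([298, 358, 23, 14, 162], [308.7, 364.9])]
orange [([75, 0, 12, 22, 44], [80.7, 10.0]), ([93, 37, 32, 93, 155], [107.9, 80.0]), ([100, 93, 29, 81, 589], [111.7, 133.4]), ([60, 113, 41, 24, 60], [80.8, 125.2]), ([357, 165, 14, 67, 645], [362.6, 197.0]), ([323, 2
[... 364 characters left out ...]
': array([ 0.44413743, -0.16320568,  1.20957137]), 'attitude': array([ 0.08331415,  0.02425577, -1.54818989])}
red [([267, 200, 17, 7, 85], [274.0, 203.3]), ([170, 226, 32, 8, 176], [186.0, 229.9])]
red2 []
blue [([625, 13, 10, 15, 49], [630.7, 20.3]), ([230, 66, 66, 19, 904], [262.7, 75.1]), ([471, 175, 13, 13, 116], [477.0, 180.7]), ([391, 177, 9, 9, 33], [394.4, 180.8]), ([395, 188, 12, 6, 34], [400.7, 191.1]), ([383, 210, 12, 7, 35], [387.5, 212.3]), ([455, 225, 6, 6, 27], [457.3, 227.4])]
orange [([394, 210, 14, 14, 149], [400.7, 216.6]), ([190, 219, 18, 5, 49], [198.4, 221.0])]
0.1 [ 0.2738213  -0.56122077  0.23552364] [-3.13982128e+00 -2.34565418e-04  4.53824353e-01] 1.000523468368816
```

View pics/scene0.png

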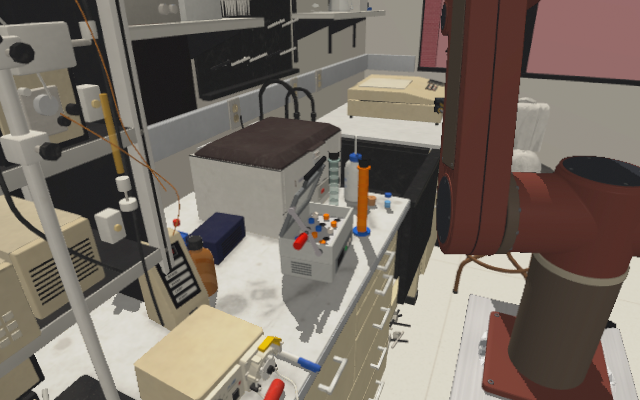

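View pics/top0.png

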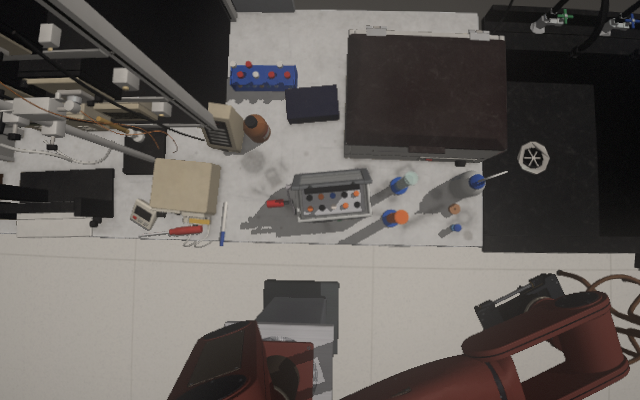

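The scene view shows the incubator at about (318,240), with its red knob at (300,241). Two tall cylinders stand beside it: a clear one at scene (334,180) / top (405,182), and an orange one at scene (362,197) / top (397,217). The clear one with the blue foot is the one meant, since orange is ruled out. Other red things, such as top (186,230), belong to a tool on the left and are not on the stay.

Run:
```python
from h import *
k,g=tri(ray('scene',300,240.8),ray('top',274,203.3));print('knob',k,g)
a=cv2.imread('pics/top0.png')[150:245,250:430];b=cv2.imread('pics/scene0.png')[130:290,260:400]
a=cv2.resize(a,None,fx=4.4,fy=4.4,interpolation=3)
cv2.imwrite('pics/c1.png',a[:,:792])
print('foot clear',onz('top',398,186,0.01),'foot orange',onz('top',390,218,0.01))
im=cv2.imread('pics/top0.png');h=cv2.cvtColor(im,cv2.COLOR_BGR2HSV)
m=cv2.inRange(h,(0,140,80),(6,255,255));m[:,:255]=0;m[:,290:]=0;m[:190]=0
ys,xs=np.nonzero(m);r=cv2.minAreaRect(np.c_[xs,ys].astype(np.float32));print(r)
b4=[onz('top',*q,0.144)for q in cv2.boxPoints(r)];print(np.round(b4,3))
```

```text
knob [ 0.49528055 -0.00052103  0.14483801] 0.00034906093708739086
foot clear [ 0.5601444  -0.34097877  0.01      ] foot orange [ 0.46645845 -0.31859845  0.01      ]
((275.0, 203.0), (6.0, 16.0), 90.0)
[[ 0.504  0.018  0.144]
 [ 0.505 -0.024  0.144]
 [ 0.489 -0.024  0.144]
 [ 0.488  0.018  0.144]]
```

View pics/c1.png

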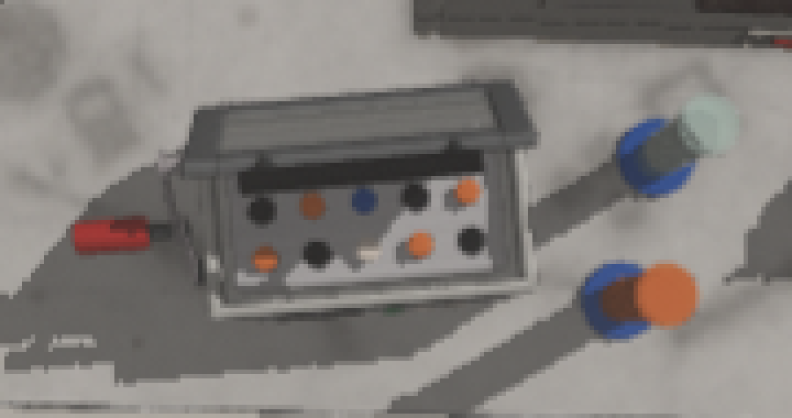

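The crop shows the red knob at (110,235) and the black bar from about (240,183) to (483,160). The clear, mint-stoppered cylinder with a blue foot at (680,140) is the one meant; the orange one at (640,295) is the look-alike.

Run:
```python
from h import *
A=onz('top',250+240/4.4,150+183/4.4,.25);B=onz('top',250+483/4.4,150+160/4.4,.25)
d=A-B;print('bar',A,B,np.linalg.norm(d),'yaw',np.arctan2(-d[0],d[1]))
c=[onz('top',250+u/4.4,150+v/4.4,.11) for u,v in((214,314),(536,286))];d2=c[0]-c[1];print('front top edge',c,np.linalg.norm(d2),np.arctan2(-d2[0],d2[1]))
y=np.arctan2(-d2[0],d2[1]);X=np.array([np.cos(y),np.sin(y),0]);Y=np.array([-X[1],X[0],0])
C=(c[0]+c[1])/2+X*.065;print('centre',C);M=(A+B)/2-C
print('bar in incub',M@X,M@Y,'expect',.055-.148*np.cos(np.radians(68)))
k=np.array([.4953,-.0005,.1448])-C;print('knob in incub',k@X,k@Y,'Y ~0.15 expected')
s=robot.get_state();print(s['tcp_pos'],Rm(s['orientation']).round(3))
```

```text
bar [ 0.51934187 -0.08743336  0.25      ] [ 0.53424826 -0.21620465  0.25      ] 0.12963119834564504 yaw 0.11524567003985693
front top edge [array([ 0.45035809, -0.06271187,  0.11      ]), array([ 0.47156445, -0.25719921,  0.11      ])] 0.19564006281147187 0.10860816774733964
centre [ 0.52557829 -0.15290988  0.11      ]
bar in incub 0.0013278557873626208 0.0009525573101764808 expect -0.00044177582555497
knob in incub -0.01357944901164811 0.15479388045282697 Y ~0.15 expected
[ 0.2738213  -0.56122077  0.23552364] [[ 0.899  0.438 -0.001]
 [ 0.438 -0.899  0.002]
 [ 0.    -0.002 -1.   ]]
```

Call:
send_rows(moves=[0,0,-0.04,-0.12,255,0,0,-0.08,-0.24,255,0,0,-0.12,-0.36,255,0,0,-0.16,-0.48,255,0,0,-0.17,-0.6,255], grip_force=20)

```text
t: 0.52
tcp_pos: [0.2745, -0.563, 0.4148]
orientation: [3.134, 0.007, 1.06]
force: [0.3, -0.6, 1.8]
grip_width: 0.708
gripper_force: 0.0
```

```bash
cat >> h.py <<'E'
yaw=.11;X=np.array([np.cos(yaw),np.sin(yaw),0]);Y=np.array([-X[1],X[0],0]);C=np.array([.5256,-.1529,0])
def W(x,y,z): return C+X*x+Y*y+np.array([0,0,z])
def go(P,ty=None):
    s=robot.get_state();A=Rm(s['orientation'])
    ps=np.array(P)-s['tcp_pos'];print('t %.2f tcp'%s['t'],np.round(s['tcp_pos'],4),'ypr',np.round(s['orientation'],3),'F',np.round(s['force'],1),'q6',round(s['qpos'][5],2),'w',round(float(s['grip_width']),3))
    t=''
    if ty is not None: t=(s['orientation'][2]-ty+np.pi)%(2*np.pi)-np.pi
    print('shift tool',np.round(A.T@ps,4),'turn',t)
E
python3 -c "
from h import *
go(W(-.02,.155,.40),1.68)"
```

```text
t 0.52 tcp [ 0.2745 -0.563   0.4148] ypr [3.134 0.007 1.06 ] F [ 0.3 -0.6  1.8] q6 -0.73 w 0.708
shift tool [ 0.5951 -0.0881  0.0099] turn -0.6202079382150383
```

Call:
send_rows(moves=[0.039,-0.006,0,-0.12,255,0.078,-0.012,0,-0.24,255,0.117,-0.018,0,-0.36,255,0.156,-0.023,0,-0.48,255,0.195,-0.03,0,-0.6,255])

```text
t: 0.93
tcp_pos: [0.3445, -0.3757, 0.4059]
orientation: [-3.141, -0.001, 1.659]
force: [0.5, 0.4, -0.1]
grip_width: 0.327
gripper_force: 0.0
```

```bash
python3 -c "
from h import *
go(W(-.02,.155,.40),1.68)"
```

```text
t 0.93 tcp [ 0.3445 -0.3757  0.4059] ypr [-3.141e+00 -1.000e-03  1.659e+00] F [ 0.5  0.4 -0.1] q6 -1.07 w 0.327
shift tool [0.3604 0.1767 0.0061] turn -0.02084234621332115
```

Call:
send_rows(moves=[0.036,0.018,0,-0.02,255,0.072,0.035,0,-0.02,255,0.108,0.053,0,-0.02,255,0.144,0.071,0,-0.02,255,0.18,0.088,0,-0.02,255])

```text
t: 1.35
tcp_pos: [0.4172, -0.1887, 0.4062]
orientation: [-3.141, -0.0, 1.673]
force: [0.4, 0.3, 0.1]
grip_width: 0.019
gripper_force: 0.0
```

Call:
send_rows(moves=[0.036,0.018,0,0,255,0.072,0.035,0,0,255,0.108,0.053,0,0,255,0.144,0.071,0,0,255,0.18,0.088,0,0,255])

```text
t: 1.77
tcp_pos: [0.4862, -0.0005, 0.4063]
orientation: [-3.141, 0.0, 1.674]
force: [0.4, -1.1, -0.0]
grip_width: 0.006
gripper_force: 0.0
```

```bash
python3 -c "
from h import *
go(W(-.02,.155,.40),1.68)
im=eyes.snapshot('wrist');cv2.imwrite('pics/w1.png',im)
h=cv2.cvtColor(im,cv2.COLOR_BGR2HSV);m=cv2.inRange(h,(0,140,60),(6,255,255))
k,_,st,ce=cv2.connectedComponentsWithStats(m)
for i in range(1,k):
  if st[i,4]>60: print(st[i],ce[i],onz('wrist',*ce[i],.15))
"
```

```text
t 1.77 tcp [ 0.4862 -0.0005  0.4063] ypr [-3.141  0.     1.674] F [ 0.4 -1.1 -0. ] q6 -0.27 w 0.006
shift tool [-0.0007  0.0024  0.0063] turn -0.006127152704787697
[  48   69   55   79 1115] [78.68878924 99.6735426 ] [0.1720456  0.06784397 0.15      ]
[580 109  18  10 147] [588.45578231 113.43537415] [0.81744267 0.12185694 0.15      ]
[594 127  18  11 160] [602.65 131.7 ] [0.84446673 0.10204701 0.15      ]
[323 157  15  34 461] [329.56832972 173.42733189] [0.49677483 0.00754406 0.15      ]
[562 169  16  11 130] [569.76923077 173.73076923] [0.81774736 0.04295948 0.15      ]
[554 197  15  11 116] [560.88793103 202.05172414] [0.8181112  0.00315649 0.15      ]
```

View pics/w1.png

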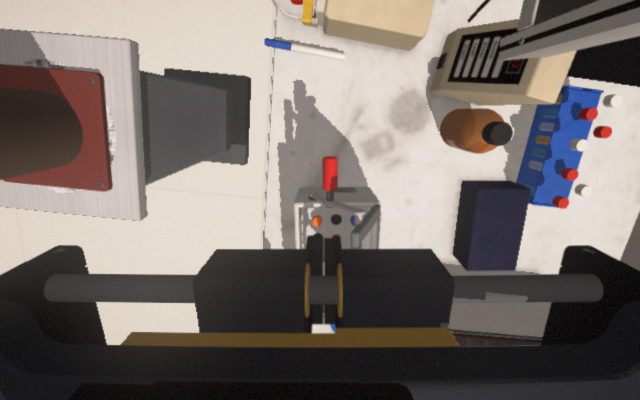

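The wrist view shows the knob at (330,173), near (0.497, 0.005), which agrees with the first fix. Descending above it.

Call:
send_rows(moves=[0,0.004,0.04,0,255,0,0.004,0.08,0,255,0,0.004,0.12,0,255,0,0.004,0.16,0,255,0,0.004,0.2,0,255])

```text
t: 2.23
tcp_pos: [0.4895, -0.0022, 0.2045]
orientation: [-3.141, 0.0, 1.674]
force: [0.3, 0.1, -0.1]
grip_width: 0.004
gripper_force: 0.0
```

Call:
send_rows(moves=[0,0,0.015,0,255,0,0,0.025,0,255,0,0,0.025,0,255])

```text
t: 2.48
tcp_pos: [0.4884, -0.0021, 0.179]
orientation: [-3.137, -0.001, 1.674]
force: [-0.1, -0.7, -0.1]
grip_width: 0.008
gripper_force: 0.0
```

```bash
python3 -c "
from h import *
go(W(-.018,.155,.169),1.68)
im=eyes.snapshot('scene');cv2.imwrite('pics/s1.png',cv2.resize(im[170:300,240:400],None,fx=4,fy=4,interpolation=3))
"
```

```text
t 2.48 tcp [ 0.4884 -0.0021  0.179 ] ypr [-3.137e+00 -1.000e-03  1.674e+00] F [-0.1 -0.7 -0.1] q6 -0.27 w 0.008
shift tool [0.0011 0.0025 0.01  ] turn -0.0063141498942673735
```

View pics/s1.png

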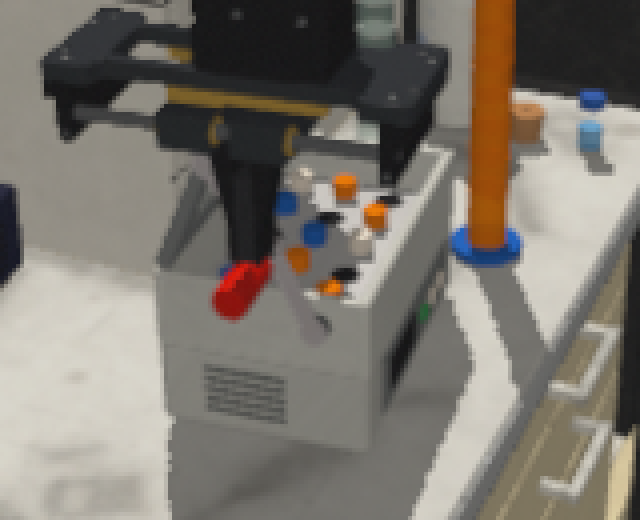

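The crop shows the closed fingers right above the red knob (crop 240,285). Pushing down and back.

Call:
send_rows(moves=[0,0.001,0.009,0,255,0,0.003,0.013,0,255,0,0.006,0.017,0,255,0,0.01,0.021,0,255,0,0.013,0.025,0,255])

```text
t: 2.95
tcp_pos: [0.5057, -0.0009, 0.1592]
orientation: [3.136, 0.001, 1.674]
force: [-1.2, 2.0, 9.4]
grip_width: 0.005
gripper_force: 5.0
```

Call:
send_rows(moves=[0,0.005,0.005,0,255,0,0.009,0.01,0,255,0,0.013,0.016,0,255,0,0.016,0.021,0,255,0,0.016,0.021,0,255])

```text
t: 3.37
tcp_pos: [0.5171, 0.0006, 0.1358]
orientation: [-3.136, -0.0, 1.674]
force: [-9.4, -1.3, 10.8]
grip_width: 0.005
gripper_force: 6.5
```

```bash
python3 -c "
from h import *
go(W(-.018,.155,.169),1.68)
im=eyes.snapshot('scene');cv2.imwrite('pics/s2.png',cv2.resize(im[170:300,240:400],None,fx=4,fy=4,interpolation=3))
"
```

```text
t 3.37 tcp [0.5171 0.0006 0.1358] ypr [-3.136 -0.     1.674] F [-9.4 -1.3 10.8] q6 -0.25 w 0.005
shift tool [ 0.0013 -0.0266 -0.033 ] turn -0.005838347923617704
```

View pics/s2.png

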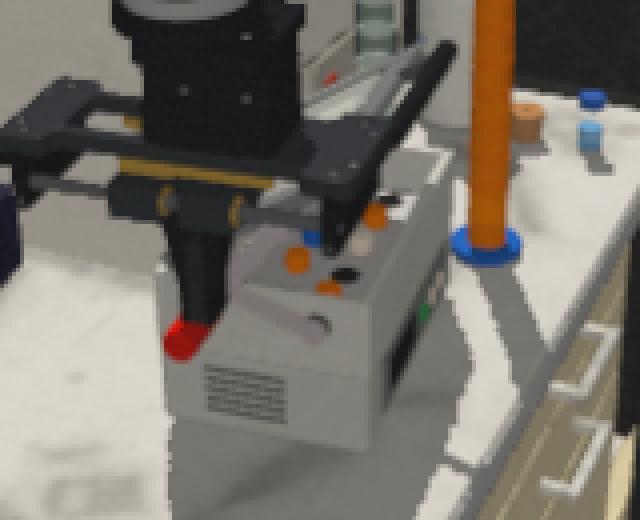

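The knob has moved down to crop (185,340), so the stay is folded, and the lid seems unharmed. Lifting clear and opening.

Call:
send_rows(moves=[0,-0.004,-0.03,0,255,0.01,-0.004,-0.07,0,255,0.01,-0.004,-0.11,0,60,0.01,-0.004,-0.15,0,0,0.01,-0.004,-0.19,0,0])

```text
t: 3.83
tcp_pos: [0.5141, 0.0105, 0.3283]
orientation: [3.14, 0.0, 1.674]
force: [0.5, 0.3, 0.0]
grip_width: 0.149
gripper_force: 0.0
```

Call:
send_rows(moves=[0,-0.02,-0.03,0,0,0,-0.05,-0.05,0,0,0,-0.08,-0.05,0,0])

```text
t: 4.08
tcp_pos: [0.4357, 0.0018, 0.3818]
orientation: [3.132, 0.003, 1.674]
force: [-1.0, -0.6, 0.2]
grip_width: 0.373
gripper_force: 0.0
```

```bash
python3 -c "
from h import *
go(W(0,0,.40),1.68)
a=eyes.snapshot('top');b=eyes.snapshot('scene');cv2.imwrite('pics/t3f.png',a);cv2.imwrite('pics/s3f.png',b)
a=cv2.resize(a[150:245,270:430],None,fx=4,fy=4,interpolation=3);b=cv2.resize(b[140:265,260:400],None,fx=4,fy=4,interpolation=3)
b=b[:220];b=cv2.copyMakeBorder(b,0,0,0,640-b.shape[1],0)
cv2.imwrite('pics/c3.png',np.vstack([a,b]))
print('bar expected top px',[proj('top',W(0,y,.25)) for y in(.065,-.065)],'scene',[proj('scene',W(0,y,.25)) for y in(.065,-.065)])
"
```

```text
t 4.08 tcp [0.4357 0.0018 0.3818] ypr [3.132e+00 3.000e-03 1.674e+00] F [-1.  -0.6  0.2] q6 -0.28 w 0.373
shift tool [-0.1632  0.0736 -0.017 ] turn -0.005612439267023817
bar expected top px [(np.float64(304.90196853261926), np.float64(191.97237754107738)), (np.float64(360.3207359314623), np.float64(187.0201176596939))] scene [(np.float64(307.0595645627968), np.float64(177.728771739538)), (np.float64(324.9444092297848), np.float64(157.89497187729012))]
```

View pics/c3.png

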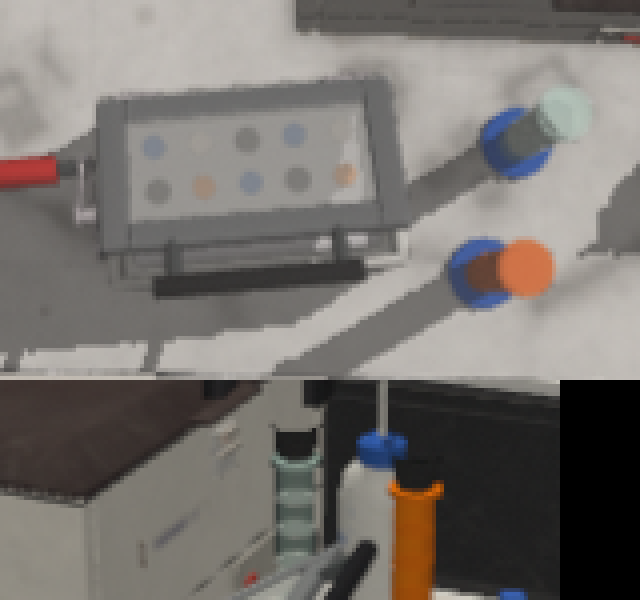

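The crop shows that pushing the knob also brought the lid part-way down. The black bar now runs from about top (308.8,222) to (361,217), and both cylinders are standing. I'll solve the bar's place on its arc.

```bash
python3 -c "
from h import *
from scipy.optimize import minimize_scalar
m=np.array([334.9,219.6])
f=lambda p:np.linalg.norm(np.array(proj('top',W(.055-.148*np.cos(p),0,.112+.148*np.sin(p))))-m)
r=minimize_scalar(f,bounds=(0,1.2),method='bounded');p=r.x;print('phi',p,r.fun)
x,z=.055-.148*np.cos(p),.112+.148*np.sin(p);print('bar incub',x,z,'world',W(x,0,z))
print([proj('top',W(x,y,z)) for y in(.065,-.065)],'scene',[proj('scene',W(x,y,z)) for y in(.065,-.065)])
d=cv2.imread('pics/s3f.png');d=d[150:240,290:400];cv2.imwrite('pics/c4.png',cv2.resize(d,None,fx=5,fy=5,interpolation=3))
go(W(x,0,z+.1),1.68)"
```

```text
phi 0.5694244671819823 0.4011879038283518
bar incub -0.06964728892627486 0.19179381782650679 world [ 0.45637365 -0.16054576  0.19179382]
[(np.float64(309.0405488338328), np.float64(221.87224888938374)), (np.float64(361.6000986840108), np.float64(217.23057391774591))] scene [(np.float64(337.6402684115973), np.float64(205.6981962430375)), (np.float64(352.0153596695669), np.float64(182.84823357207495))]
t 4.18 tcp [0.4329 0.0019 0.3784] ypr [3.137e+00 2.000e-03 1.673e+00] F [ 0.8  0.6 -0.2] q6 -0.28 w 0.464
shift tool [-0.1639  0.0063  0.0869] turn -0.006507936421505711
```

View pics/c4.png

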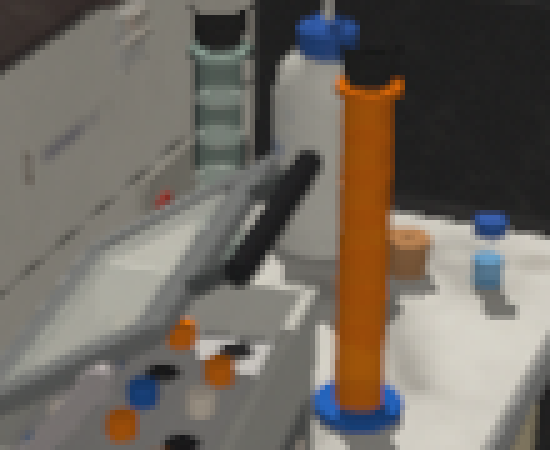

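The scene view confirms it: the bar ends at (353,182) and (338,205) match the predicted positions. I'll close the fingers and press down on the bar from above.

Call:
send_rows(moves=[-0.036,0.001,0,0,255,-0.072,0.003,0,0,255,-0.11,0.004,0,0,255,-0.145,0.005,0.02,0,255,-0.164,0.006,0.05,0,255])

```text
t: 4.6
tcp_pos: [0.4594, -0.1648, 0.328]
orientation: [3.136, 0.005, 1.672]
force: [0.3, -0.3, -0.1]
grip_width: 0.262
gripper_force: 0.0
```

Call:
send_rows(moves=[0,0,0.03,0,255,0,0,0.06,0,255,0,0,0.08,0,255,0,0,0.08,0,255,0,0,0.08,0,255])

```text
t: 5.02
tcp_pos: [0.4571, -0.1603, 0.2446]
orientation: [-3.14, -0.001, 1.674]
force: [0.4, 0.4, 0.6]
grip_width: 0.011
gripper_force: 0.0
```

```bash
python3 -c "
from h import *
go(W(-.0696,0,.192+.021),1.68)"
```

```text
t 5.02 tcp [ 0.4571 -0.1603  0.2446] ypr [-3.140e+00 -1.000e-03  1.674e+00] F [0.4 0.4 0.6] q6 -0.6 w 0.011
shift tool [-0.0002 -0.0006  0.0316] turn -0.006306857472519134
```

Call:
send_rows(moves=[0,0,0.02,0,255,0,0,0.03,0,255,0,-0.001,0.034,0,255,0,-0.003,0.038,0,255,0,-0.005,0.042,0,255])

```text
t: 5.43
tcp_pos: [0.4525, -0.1615, 0.2054]
orientation: [3.141, 0.001, 1.674]
force: [-4.8, 0.1, 6.8]
grip_width: 0.008
gripper_force: 3.0
```

Call:
send_rows(moves=[0,-0.002,0.004,0,255,0,-0.004,0.008,0,255,0,-0.006,0.012,0,255,0,-0.008,0.016,0,255,0,-0.009,0.02,0,255])

```text
t: 5.85
tcp_pos: [0.4436, -0.1623, 0.1845]
orientation: [3.14, 0.001, 1.674]
force: [-2.7, 0.1, 4.5]
grip_width: 0.001
gripper_force: 2.0
```

```bash
python3 -c "
from h import *
go(W(-.093,0,.117+.021),1.68)
im=eyes.snapshot('scene');cv2.imwrite('pics/s5.png',cv2.resize(im[140:280,270:400],None,fx=4,fy=4,interpolation=3))"
```

```text
t 5.85 tcp [ 0.4436 -0.1623  0.1845] ypr [3.140e+00 1.000e-03 1.674e+00] F [-2.7  0.1  4.5] q6 -0.62 w 0.001
shift tool [ 0.0003 -0.0105  0.0465] turn -0.006161097434377538
```

View pics/s5.png

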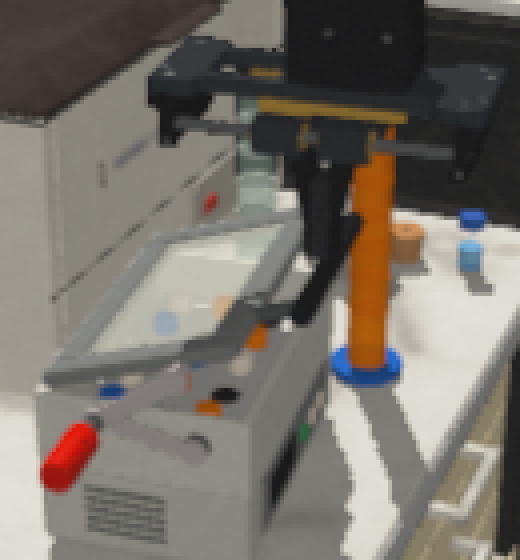

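The fingers rest on the bar (crop 325,260) and the lid is going down smoothly with both cylinders standing. Continuing with a slight forward bias.

Call:
send_rows(moves=[0,-0.004,0.004,0,255,0,-0.006,0.008,0,255,0,-0.008,0.012,0,255,0,-0.009,0.016,0,255,0,-0.01,0.02,0,255])

```text
t: 6.32
tcp_pos: [0.4332, -0.163, 0.1632]
orientation: [3.141, 0.0, 1.674]
force: [0.7, -1.2, 2.7]
grip_width: 0.005
gripper_force: 1.2
```

Call:
send_rows(moves=[0,-0.001,0.004,0,255,0,-0.002,0.008,0,255,0,-0.003,0.012,0,255,0,-0.003,0.015,0,255,0,-0.003,0.018,0,255])

```text
t: 6.73
tcp_pos: [0.4296, -0.1632, 0.145]
orientation: [-3.14, -0.0, 1.674]
force: [-2.4, -0.6, 1.6]
grip_width: 0.001
gripper_force: 1.4
```

```bash
python3 -c "
from h import *
go(W(-.093,0,.117+.021),1.68)"
```

```text
t 6.73 tcp [ 0.4296 -0.1632  0.145 ] ypr [-3.14  -0.     1.674] F [-2.4 -0.6  1.6] q6 -0.64 w 0.001
shift tool [-0.0003  0.0035  0.0069] turn -0.006170439407468642
```

Call:
send_rows(moves=[0,0,0.002,0,255,0,0,0.004,0,255,0,0,0.006,0,255,0,0,0.007,0,255,0,0,0.007,0,255])

```text
t: 7.15
tcp_pos: [0.4301, -0.163, 0.1383]
orientation: [-3.141, -0.001, 1.674]
force: [-0.3, 0.4, 0.2]
grip_width: 0.005
gripper_force: 0.4
```

Call:
send_rows(moves=[0,0,0.001,0,255,0,0,0.002,0,255,0,0,0.002,0,255])

```text
t: 7.4
tcp_pos: [0.4303, -0.1631, 0.138]
orientation: [-3.141, -0.0, 1.674]
force: [-7.1, 2.3, 14.8]
grip_width: 0.007
gripper_force: 7.0
```

Call:
send_rows(moves=[0,0,0.001,0,255,0,0,0.001,0,255])

```text
t: 7.57
tcp_pos: [0.4304, -0.1631, 0.1378]
orientation: [-3.141, -0.0, 1.674]
force: [-10.1, 4.4, 21.1]
grip_width: 0.006
gripper_force: 10.3
```

Call:
send_rows(moves=[0,0,-0.01,0,255,0,0,-0.04,0,255,0,0,-0.08,0,255,0,0,-0.12,0,255,0,0,-0.16,0,255])

```text
t: 7.98
tcp_pos: [0.4301, -0.1628, 0.2969]
orientation: [3.142, -0.001, 1.674]
force: [0.0, -0.7, -0.1]
grip_width: 0.005
gripper_force: 0.0
```

Call:
send_rows(moves=[0.03,0,-0.02,0,255,0.06,0,-0.04,0,255,0.09,0,-0.04,0,255,0.12,0,-0.04,0,255,0.12,0,-0.04,0,255])

```text
t: 8.4
tcp_pos: [0.4178, -0.0398, 0.3363]
orientation: [3.139, -0.002, 1.678]
force: [0.1, -0.5, 0.2]
grip_width: 0.006
gripper_force: 0.0
```

```bash
python3 -c "
from h import *
a=eyes.snapshot('top');b=eyes.snapshot('scene')
a=cv2.resize(a[150:245,270:430],None,fx=4,fy=4,interpolation=3)[:280];b=cv2.resize(b[150:230,260:400],None,fx=4,fy=4,interpolation=3)
b=cv2.copyMakeBorder(b,0,0,0,640-b.shape[1],0)
cv2.imwrite('pics/c6.png',np.vstack([a,b]))
print([proj('top',W(-.093,y,.117)) for y in(.065,-.065)],'scene',[proj('scene',W(-.093,y,.117)) for y in(.065,-.065)]);go(W(0,0,.3))
"
```

```text
[(np.float64(311.6485435877311), np.float64(230.8753440401697)), (np.float64(360.69114272972644), np.float64(226.55984171858282))] scene [(np.float64(347.36567770881777), np.float64(236.57250846678463)), (np.float64(360.3284871501022), np.float64(210.95453093462928))]
t 8.50 tcp [ 0.4181 -0.043   0.3356] ypr [3.141 0.    1.677] F [ 0.8  0.  -0.5] q6 -0.4 w 0.002
shift tool [-0.1207  0.0953  0.0357] turn
```

View pics/c6.png

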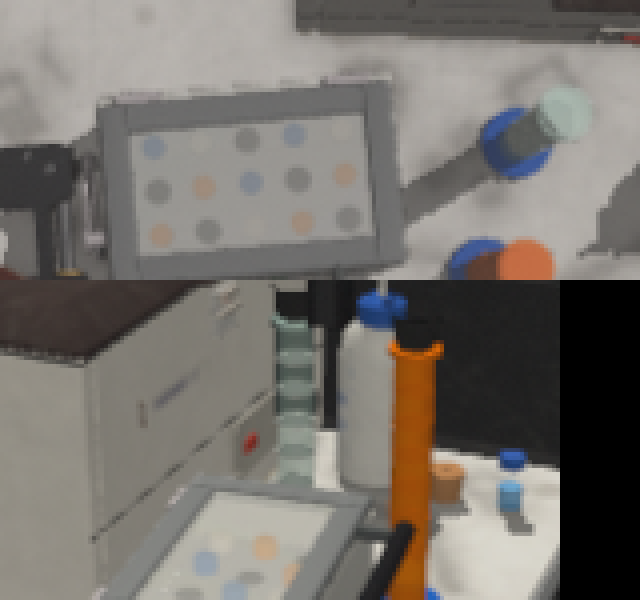

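The final crop shows the lid flat. Its bar end at scene (362,211) matches the predicted shut position of (360,211), the clear cylinder is upright, and the robot is clear of everything. Handing in.

```bash
python3 -c "
from plant import close_job
print(close_job())"
```

```text
the job is handed in; nothing more can be done
None
```

The stay is broken and the lid is fully shut without a slam; both cylinders are standing and the job is handed in at about 8.5 s on the robot's clock (no verdict was returned).

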